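# Index the bead carousel to the red tin

### The job

On the jewellery designer's desk, push the bead carousel round one click, in whichever direction brings the tin of red beads to the yellow pointer; its orange post is there to push on. Leave the tin sitting flat in its pocket, do not lift it out, and do not knock or shift the copper wire spool beside the carousel.

Things in the scene. Friction and masses are not known exactly. Their poses are not given: they have to be found in the camera images.
- carousel: Bead carousel: fixed grey base 270 mm across, white disc on it (250 mm across, top 36 mm above the desk) turning on a vertical axis. Origin: on the axis, at desk height; z up. Yellow pointer: fixed, on the -x side, 140 to 166 mm from the axis, 40 mm high. On the disc, 90 mm from the axis, every 60 degrees: five tin pockets and the post. At the start a pocket is at the pointer, (-90, 0) mm.
- post (a point): Top centre of the orange post fixed on the disc, 90 mm from the axis: 18 mm in diameter, top 106 mm above the desk, 70 mm above the disc. Starts opposite the pointer, at (+90, 0) mm in the carousel's frame. The disc has a detent every 60 degrees, at the start and either way; 2 to 5 N here turns it, and past halfway (30 degrees) the detent draws it on to the next.
- red_tin: Loose aluminium tin of red beads, 50 mm in diameter, 23 mm high, 60 g, in one of the two pockets beside the one at the pointer: at (-45, +78) or (-45, -78) mm in the carousel's frame. Origin: centre of its underside, 39 mm above the desk when seated; all tins' tops are at 62 mm. Pocket rim 8 mm high, 2 mm play. The other tins are alike with blue, white, black and green beads.
- spool: Spool of copper wire with black end discs, a loose bystander standing on the desk 215 to 235 mm from the carousel's axis, 56 mm in diameter, 36 mm high, 150 g; origin at the centre of its underside. At like distances stand a blue divided box (85 x 60 x 28 mm) and an amber glue jar (44 mm in diameter, 50 mm high).
There are look-alikes about, which are no part of the job. There is more than one size of the red_tin; the one meant has the size given above.

How it is judged:
By the outcome, as a careful person would: the job done as asked, in the order asked, and still so for the second after the job is handed in, with the robot touching nothing.
It also fails if it takes over 32 s, if anything falls off the work surface, if the arm or the gripper's body presses on something with over 40 N, if the wrist force passes 120 N, or if a joint passes its speed limit or range.

### The arm

A 7-joint arm with a two-finger parallel gripper is mounted at the origin on the work surface. World frame = base frame: x ahead of the robot, y to its left, z up, the work surface at z = 0. Lengths are in m, angles in degrees, forces in N, time in s.
With the tool pointing down it reaches from about 0.4 to 0.75 m from the base axis. Payload 19.5 kg.
Tool frame: the origin (TCP) lies at the very end of the fingers, on their centre line; the grasp point (between the pads) lies r.hold_point_z behind it (r.hold_point_z is the distance from the TCP to the grasp point, in m); y points along the fingers, x is the direction in which the jaws open and shut, and the axes are right-handed (so a half turn about y gives the same grasp; the last joint's range is limited). The gripper opens to 85 mm and grips with 20 to 120 N. Pads are 22 mm wide; open, the fingers measure 114 mm over their backs; the gripper's body (76 mm by 85 mm) begins 54 mm behind the grasp point. The pads swing forward as they close: fully open they stand 13 mm farther back than shut.
Start: joints at [-65.472, 40.479, -1.581, 85.061, 1.261, 54.483, -4.326], TCP at [0.26, 0.513, 0.231] pointing down, gripper open.
Joint ranges: [-155.06, 155.06], [-18.47, 123.98], [-90, 86.84], [0, 140.48], [-83.41, 263.41], [0, 116], [-161.91, 161.91]. Speed limits (degrees/s): [108.29, 108.29, 147.25, 147.25, 172.46, 172.46, 172.46].

### API

Orientations are given as [roll, pitch, yaw] about the fixed x, y, z axes, in that order (R = Rz(yaw) Ry(pitch) Rx(roll)).
In Python, from workcell import r gives the robot as it stands.
- The arm moves only by the tool play_rows, never from a script. Its argument "increments" is a list of rows, each an object with "delta_pos": the shift along the tool's x, y, z each as a share of 40 mm, from -1 to 1, a list of three; "yaw": the turn about the tool's y as a share of 8 degrees, from -1 to 1; "grip": the finger opening in mm, from 0 to 85.4. A call has 1 to 10 rows; each row shifts and turns the commanded pose from where the row before left it, along the tool's axes as they then stand; what a row does not reach is not made up. A row lasts 1/8 s, in which the tool goes at most 62.5 mm and 10.7 degrees, less where a joint would pass 70% of its speed; a pose out of reach is approached as far as the arm can. A call with a number of a shift or a turn outside -1 to 1 is refused whole. A call with a gripper value outside its range is refused whole. The fingers move at their own pace and stop on an object; the grip force is fixed at half the most. Time passes only in rows, so rows that do not move let the fingers close. It gives the time, the measured TCP pose, the force and the opening at its end, in the units of the state.
- r.read_state(): the state, without advancing time (a new reading comes with each control period).
- r.grab_frame(name): name is "side" or "top"; returns a dict with "img" (384x512x3 uint8, blue, green, red), "depth" (384x512 float32, m along the optical axis (not along the pixel's ray), 0 where there is no reading), "fx", "fy", "cx", "cy" (pixels), "extrinsics" (4x4, takes a point from camera to world coordinates). Camera axes: x right, y up, looking along -z (the intrinsics and any distortion apply to the point x, -y, -z); pixel columns grow to the right and rows downward; lengths in m; the calibration is good to about 2 mm. A picture is of the moment at which its call begins.
- r.close_job(): hands the job in, once; it reports no verdict.
The state is a dict: "time": time; "q": joint angles; "joint_vel": joint speeds; "effort": joint torques, N m; "tcp_pos": TCP position; "tool_rot": TCP orientation; "ft_force": force on the tool from outside, world axes, zero at the start; "moment": the same for the moment, N m; "finger_gap": finger opening in m.
Only numpy, scipy, OpenCV 4.12 (cv2) and the standard library are available. Lean on these libraries where they do the work, as an engineer would, in place of code of your own. Each camera call takes 0.05 s, during which the arm holds its last target. There are 200 camera calls.

## Working session

There is one attempt and no reset: what is moved stays moved. The work goes in short steps, Python scripts to look and compute and a tool call to move; the robot and the scene stay as the last step left them, time stands still between calls to the robot, and variables do not carry over. Pictures are saved under pics/ and viewed, about 8 in all and at most 12, crops included, and the job is handed in when it is done.

Besides the shell and the picture viewer there is one more tool, called after "Call:" as name(argument=value, ...), one argument or row to a line, values as JSON. play_rows: Moves the arm, as the interface text tells. Its arguments: {"type":"object","properties":{"increments":{"type":"array"}},"required":["increments"]}

```bash
mkdir -p pics; python3 - <<'E'
from workcell import r
import cv2,numpy as np,pickle
s=r.read_state();print(s['time'],s['tcp_pos'],s['tool_rot'],s['finger_gap'],r.hold_point_z)
for n in('top','side'):
    f=r.grab_frame(n);pickle.dump(f,open(n+'.pkl','wb'));cv2.imwrite(f'pics/{n}0.png',f['img'])
    print(n,{k:f[k] for k in('fx','fy','cx','cy')},[k for k in f]);print(f['extrinsics'].round(3))
E
```

```text
0.0 [0.26019821 0.51245792 0.23082625] [-9.00025281e+01  6.42351132e-02  6.30812632e+01] 0.0857761697521363 0.0187
top {'fx': 418.95036653122673, 'fy': 418.95036653122673, 'cx': 256.5091325439087, 'cy': 190.57812438706566} ['img', 'depth', 'fx', 'fy', 'cx', 'cy', 'extrinsics']
[[-0.004  0.984 -0.18   0.429]
 [-1.    -0.007 -0.014  0.036]
 [-0.015  0.18   0.984  0.815]
 [ 0.     0.     0.     1.   ]]
side {'fx': 448.00050416037925, 'fy': 448.00050416037925, 'cx': 250.9849210569581, 'cy': 186.55325981032172} ['img', 'depth', 'fx', 'fy', 'cx', 'cy', 'extrinsics']
[[ 0.858  0.308 -0.412  0.183]
 [-0.514  0.5   -0.697 -0.573]
 [-0.009  0.809  0.587  0.593]
 [ 0.     0.     0.     1.   ]]
```

View pics/top0.png

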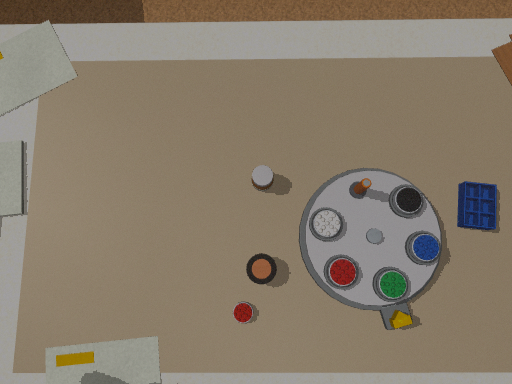

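View pics/side0.png

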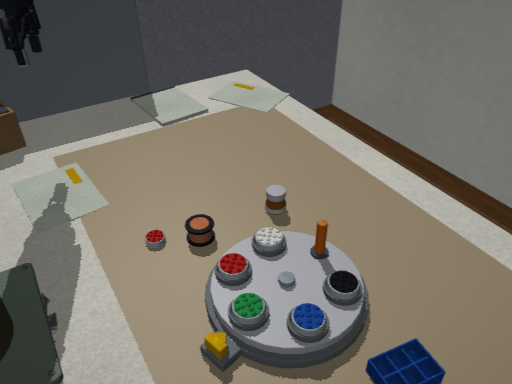

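Top view: the carousel is centred near (371,238) and the pointer is at (400,318), with the green tin beside it. The large red tin at (343,272) is to the pointer's left, and the post top is at (365,183). The spool is at (261,269), and the small red look-alike is at (243,313), off the carousel. The side view agrees. The disc therefore has to turn counterclockwise seen from above, with the post moving toward +y. Next I'll measure positions.

```bash
cat > h.py <<'E'
import numpy as np,cv2
def ray(f,uv):
    uv=np.atleast_2d(uv).astype(float);E=f['extrinsics']
    d=np.c_[(uv[:,0]-f['cx'])/f['fx'],-(uv[:,1]-f['cy'])/f['fy'],-np.ones(len(uv))]@E[:3,:3].T
    return E[:3,3],d
def onz(f,uv,z):
    o,d=ray(f,uv);return o+d*((z-o[2])/d[:,2])[:,None]
def blobs(f,lo,hi,amin=40):
    h=cv2.cvtColor(f['img'],cv2.COLOR_BGR2HSV);m=cv2.inRange(h,lo,hi)
    n,l,s,c=cv2.connectedComponentsWithStats(m)
    return [(s[i,4],c[i].round(1),l==i) for i in range(1,n) if s[i,4]>=amin]
def cloud(f):
    v,u=np.mgrid[:384,:512];o,d=ray(f,np.c_[u.ravel(),v.ravel()])
    return (o+d*f['depth'].reshape(-1,1)).reshape(384,512,3)
def tins(f,z=.060):
    for n,lo,hi in(('red',(0,200,80),(4,255,255)),('green',(50,120,50),(75,255,255)),('blue',(105,150,60),(125,255,255)),('yellow',(20,180,100),(32,255,255)),('orange',(5,120,50),(14,255,255))):
        for a,c,m in blobs(f,lo,hi,25): print(n,a,c,onz(f,c,z).round(4)[0])
E
python3 - <<'E'
import pickle;from h import *
for n in('top','side'):
    f=pickle.load(open(n+'.pkl','rb'));print(n);tins(f)
    P=cloud(f)
    m=(abs(P[...,2]-.036)<.004)&(abs(P[...,0]-.37)<.25)&(abs(P[...,1]+.2)<.25)
    print('disc pts',m.sum(),cv2.minEnclosingCircle(P[m][:,:2].astype(np.float32)))
    m=(P[...,2]>.07)&(P[...,2]<.125)&(abs(P[...,0]-.4)<.2)&(abs(P[...,1]+.2)<.2)
    q=P[m];print('post',len(q),q.mean(0),q.min(0),q.max(0)); t=q[q[:,2]>q[:,2].max()-.006];print(t.mean(0),len(t))
E
```

```text
top
red 235 [341.9 273.6] [ 0.4173 -0.1032  0.06  ]
red 211 [242.6 312.6] [0.3515 0.0718 0.06  ]
green 504 [392.7 284.2] [ 0.3988 -0.1912  0.06  ]
blue 1385 [476.9 206.5] [ 0.5351 -0.351   0.06  ]
blue 479 [425.7 247.2] [ 0.4627 -0.2535  0.06  ]
yellow 224 [401.3 319.8] [ 0.3387 -0.2022  0.06  ]
yellow 408 [ 74.6 358.6] [0.276  0.3605 0.06  ]
orange 1021 [49.  11.1] [0.9357 0.461  0.06  ]
orange 365 [125.4   9.3] [0.9375 0.3073 0.06  ]
orange 35 [193.7   4.3] [0.9465 0.1706 0.06  ]
orange 31 [265.3   4.9] [0.9431 0.0276 0.06  ]
orange 28 [344.8   2.9] [ 0.9452 -0.1305  0.06  ]
orange 45 [398.5   6.2] [ 0.9364 -0.2362  0.06  ]
orange 26 [410.3   2.9] [ 0.9433 -0.2599  0.06  ]
orange 93 [487.    8.3] [ 0.9293 -0.4094  0.06  ]
orange 31 [152.4   7. ] [0.9418 0.2533 0.06  ]
orange 27 [233.5   6.7] [0.9401 0.091  0.06  ]
orange 35 [313.    5.9] [ 0.9395 -0.0672  0.06  ]
orange 26 [371.2   8.5] [ 0.9321 -0.1821  0.06  ]
orange 52 [422.3   9.2] [ 0.9291 -0.2825  0.06  ]
orange 75 [295.8  13.6] [ 0.9231 -0.0327  0.06  ]
orange 36 [215.1  12.8] [0.9272 0.1275 0.06  ]
orange 36 [360.3  13.1] [
[... 1038 characters left out ...]
7   0.06  ]
blue 2391 [404.9 365.7] [ 0.5231 -0.3859  0.06  ]
yellow 41 [243.3  86. ] [0.796  0.5026 0.06  ]
yellow 117 [ 73.3 175.4] [0.258  0.2911 0.06  ]
yellow 291 [216.7 340.4] [ 0.3312 -0.2246  0.06  ]
orange 3149 [422.  166.4] [ 0.9073 -0.0696  0.06  ]
orange 76 [275.  204.2] [ 0.5664 -0.0138  0.06  ]
orange 194 [199.  222.8] [0.418 0.013 0.06 ]
orange 323 [320.6 236.4] [ 0.5842 -0.1318  0.06  ]
orange 171 [200.1 237.4] [ 0.4026 -0.0236  0.06  ]
disc pts 9366 ((0.47373878955841064, -0.10618004202842712), 0.1880902498960495)
post 223 [ 0.56878373 -0.14729244  0.09226886] [ 0.56225708 -0.15364015  0.07042262] [ 0.58035875 -0.13580985  0.10874637]
[ 0.57064586 -0.14532788  0.10606373] 65
```

Post is at about (0.571, −0.144). The axis is the midpoint between the post and the green tin, about (0.485, −0.168), so the post sits at about 15.6° with radius 0.09. The red tin at 136° needs +60°, which takes the post to about (0.507, −0.081). I'll straddle the post with a 45 mm gap, with the fingertips above the tin tops.

Call:
play_rows(
  increments=[
    {"delta_pos":[-0.4,0,-0.5],"yaw":0,"grip":45},
    {"delta_pos":[-0.6,0,-0.8],"yaw":0,"grip":45},
    {"delta_pos":[-0.6,0,-0.8],"yaw":0,"grip":45},
    {"delta_pos":[-0.6,0,-0.8],"yaw":0,"grip":45},
    {"delta_pos":[-0.6,0,-0.8],"yaw":0,"grip":45},
    {"delta_pos":[-0.6,0,-0.8],"yaw":0,"grip":45},
    {"delta_pos":[-0.6,0,-0.8],"yaw":0,"grip":45},
    {"delta_pos":[-0.6,0,-0.8],"yaw":0,"grip":45},
    {"delta_pos":[-0.6,0,-0.8],"yaw":0,"grip":45},
    {"delta_pos":[-0.6,0,-0.8],"yaw":0,"grip":45},
  ],
)

```text
time: 1.35
tcp_pos: [0.4303, 0.1652, 0.2312]
tool_rot: [-90.0, 0.0, 63.1]
ft_force: [1.3, 0.8, -0.4]
finger_gap: 0.0449
```

Call:
play_rows(
  increments=[
    {"delta_pos":[-0.6,0,-0.8],"yaw":0,"grip":45},
    {"delta_pos":[-0.6,0,-0.8],"yaw":0,"grip":45},
    {"delta_pos":[-0.6,0,-0.8],"yaw":0,"grip":45},
    {"delta_pos":[-0.6,0,-0.8],"yaw":0,"grip":45},
    {"delta_pos":[-0.6,0,-0.8],"yaw":0,"grip":45},
    {"delta_pos":[-0.6,0,-0.8],"yaw":0,"grip":45},
    {"delta_pos":[-0.6,0,-0.8],"yaw":0,"grip":45},
    {"delta_pos":[-0.6,0,-0.5],"yaw":0,"grip":45},
    {"delta_pos":[0,0,0],"yaw":0.5,"grip":45},
    {"delta_pos":[0,0,0],"yaw":1,"grip":45},
  ],
)

```text
time: 2.6
tcp_pos: [0.5603, -0.1157, 0.2309]
tool_rot: [-90.0, 0.0, 50.8]
ft_force: [-0.0, 0.1, 0.1]
finger_gap: 0.045
```

Call:
play_rows(
  increments=[
    {"delta_pos":[0,0,0],"yaw":1,"grip":45},
    {"delta_pos":[0,0,0],"yaw":1,"grip":45},
    {"delta_pos":[0,0,0],"yaw":1,"grip":45},
    {"delta_pos":[0,0,0],"yaw":1,"grip":45},
    {"delta_pos":[0,0,0],"yaw":1,"grip":45},
    {"delta_pos":[0,0,0],"yaw":1,"grip":45},
    {"delta_pos":[0,0,0],"yaw":1,"grip":45},
    {"delta_pos":[0,0,0],"yaw":1,"grip":45},
    {"delta_pos":[0,0,0],"yaw":1,"grip":45},
    {"delta_pos":[0,0,0],"yaw":1,"grip":45},
  ],
)

```text
time: 3.85
tcp_pos: [0.5604, -0.1152, 0.2311]
tool_rot: [-90.0, 0.0, -29.2]
ft_force: [-1.0, 0.4, -0.9]
finger_gap: 0.0449
```

Call:
play_rows(
  increments=[
    {"delta_pos":[0,0,0],"yaw":1,"grip":45},
    {"delta_pos":[0,0,0],"yaw":1,"grip":45},
    {"delta_pos":[0,0,0],"yaw":1,"grip":45},
    {"delta_pos":[0,0,0],"yaw":1,"grip":45},
    {"delta_pos":[0,0,0],"yaw":0.5,"grip":45},
    {"delta_pos":[0,0,0],"yaw":0,"grip":45},
  ],
)

```text
time: 4.6
tcp_pos: [0.5604, -0.1151, 0.231]
tool_rot: [-90.0, 0.0, -64.9]
ft_force: [-0.5, -1.7, 0.5]
finger_gap: 0.0451
```

Call:
play_rows(
  increments=[
    {"delta_pos":[0.77,0,-0.07],"yaw":0,"grip":45},
    {"delta_pos":[0,0.8,0],"yaw":0,"grip":45},
    {"delta_pos":[0,0.8,0],"yaw":0,"grip":45},
    {"delta_pos":[0,0.8,0],"yaw":0,"grip":45},
    {"delta_pos":[0,0,0],"yaw":0,"grip":45},
  ],
)

```text
time: 5.22
tcp_pos: [0.5702, -0.1441, 0.1339]
tool_rot: [-90.1, 0.1, -64.8]
ft_force: [0.3, -0.9, 0.8]
finger_gap: 0.0448
```

```bash
python3 - <<'E'
from workcell import r
import cv2,numpy as np
a=r.grab_frame('top')['img'][130:290,270:470];b=r.grab_frame('side')['img'][150:310,220:420]
cv2.imwrite('pics/pre.png',cv2.resize(np.hstack([a,b]),None,fx=2,fy=2))
E
```

```text
(no output)
```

View pics/pre.png

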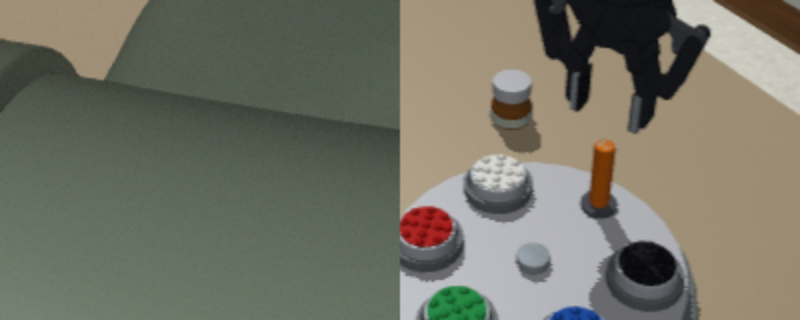

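The side view shows both fingers astride the post, above it. The top view is blocked by the arm. Next I'll descend and narrow the gap.

Call:
play_rows(
  increments=[
    {"delta_pos":[0,0.5,0],"yaw":0,"grip":45},
    {"delta_pos":[0,0.5,0],"yaw":0,"grip":45},
    {"delta_pos":[0,0.4,0],"yaw":0,"grip":45},
    {"delta_pos":[0,0,0],"yaw":0,"grip":30},
    {"delta_pos":[0,0,0],"yaw":0,"grip":30},
  ],
)

```text
time: 5.95
tcp_pos: [0.5714, -0.1446, 0.0802]
tool_rot: [-90.0, -0.0, -64.9]
ft_force: [0.0, 0.2, 0.9]
finger_gap: 0.0297
```

Call:
play_rows(
  increments=[
    {"delta_pos":[-0.117,0,0.017],"yaw":-0.375,"grip":30},
    {"delta_pos":[-0.117,0,0.017],"yaw":-0.375,"grip":30},
    {"delta_pos":[-0.117,0,0.017],"yaw":-0.375,"grip":30},
    {"delta_pos":[-0.117,0,0.017],"yaw":-0.375,"grip":30},
    {"delta_pos":[-0.117,0,0.017],"yaw":-0.375,"grip":30},
  ],
)

```text
time: 6.58
tcp_pos: [0.5625, -0.1239, 0.0799]
tool_rot: [-90.0, -0.2, -49.7]
ft_force: [4.6, -10.4, -2.4]
finger_gap: 0.0298
```

Call:
play_rows(
  increments=[
    {"delta_pos":[-0.117,0,0.017],"yaw":-0.375,"grip":30},
    {"delta_pos":[-0.117,0,0.017],"yaw":-0.375,"grip":30},
    {"delta_pos":[-0.117,0,0.017],"yaw":-0.375,"grip":30},
    {"delta_pos":[-0.117,0,0.017],"yaw":-0.375,"grip":30},
    {"delta_pos":[-0.117,0,0.017],"yaw":-0.375,"grip":30},
  ],
)

```text
time: 7.2
tcp_pos: [0.5483, -0.1052, 0.0799]
tool_rot: [-90.0, -0.2, -34.7]
ft_force: [4.6, -9.8, -2.6]
finger_gap: 0.0301
```

```bash
python3 - <<'E'
from workcell import r
import cv2,numpy as np
from h import *
s=r.read_state();print(s['tcp_pos'],s['tool_rot'],s['ft_force'])
f=r.grab_frame('side');tins(f)
E
```

```text
[ 0.54825297 -0.10515663  0.07988324] [-90.02579113  -0.21198882 -34.72537483] [ 4.61490585 -9.83804786 -2.5810097 ]
red 137 [154.4 235.9] [0.3355 0.0221 0.06  ]
red 373 [232.2 281.4] [ 0.4013 -0.142   0.06  ]
green 595 [271.4 315.9] [ 0.4179 -0.2293  0.06  ]
blue 557 [330.  304.8] [ 0.503  -0.2577  0.06  ]
blue 2435 [405.1 365.8] [ 0.5232 -0.3861  0.06  ]
yellow 41 [243.3  86. ] [0.796  0.5026 0.06  ]
yellow 117 [ 73.3 175.4] [0.258  0.2911 0.06  ]
yellow 385 [216.  342.8] [ 0.3286 -0.2275  0.06  ]
orange 3166 [429.1 170.6] [ 0.9075 -0.0887  0.06  ]
orange 317 [299.6 228.5] [ 0.5651 -0.0956  0.06  ]
orange 194 [199.  222.8] [0.418 0.013 0.06 ]
orange 179 [200.4 237.3] [ 0.4032 -0.0236  0.06  ]
```

The disc is following: red has moved about 26° and the spool is unmoved. I'll continue.

Call:
play_rows(
  increments=[
    {"delta_pos":[-0.117,0,0.017],"yaw":-0.375,"grip":30},
    {"delta_pos":[-0.117,0,0.017],"yaw":-0.375,"grip":30},
    {"delta_pos":[-0.117,0,0.017],"yaw":-0.375,"grip":30},
    {"delta_pos":[-0.117,0,0.017],"yaw":-0.375,"grip":30},
    {"delta_pos":[-0.117,0,0.017],"yaw":-0.375,"grip":30},
    {"delta_pos":[-0.117,0,0.017],"yaw":-0.375,"grip":30},
    {"delta_pos":[-0.117,0,0.017],"yaw":-0.375,"grip":30},
    {"delta_pos":[-0.117,0,0.017],"yaw":-0.375,"grip":30},
    {"delta_pos":[-0.117,0,0.017],"yaw":-0.375,"grip":30},
  ],
)

```text
time: 8.38
tcp_pos: [0.5123, -0.0827, 0.0799]
tool_rot: [-90.1, -0.2, -7.7]
ft_force: [4.8, -6.5, -0.3]
finger_gap: 0.03
```

Call:
play_rows(
  increments=[
    {"delta_pos":[-0.117,0,0.017],"yaw":-0.375,"grip":30},
    {"delta_pos":[0,0,0],"yaw":0,"grip":30},
    {"delta_pos":[0,0,0],"yaw":0,"grip":30},
  ],
)

```text
time: 8.75
tcp_pos: [0.5068, -0.0806, 0.0795]
tool_rot: [-90.0, 0.0, -4.9]
ft_force: [0.3, -0.4, -0.7]
finger_gap: 0.0303
```

```bash
python3 - <<'E'
from workcell import r
import cv2,numpy as np
from h import *
s=r.read_state();print(s['tcp_pos'],s['tool_rot'],s['ft_force'])
f=r.grab_frame('side');tins(f);cv2.imwrite('pics/mid.png',f['img'])
E
```

```text
[ 0.50682124 -0.08058316  0.07947481] [-8.99908777e+01  2.25604870e-03 -4.89034432e+00] [ 0.28336528 -0.41196321 -0.68180591]
red 132 [154.4 235.9] [0.3355 0.0221 0.06  ]
red 485 [246.2 303.1] [ 0.3985 -0.1903  0.06  ]
green 611 [305.1 316.6] [ 0.4588 -0.2557  0.06  ]
blue 479 [342.9 283.5] [ 0.5464 -0.2357  0.06  ]
blue 2435 [405.1 365.8] [ 0.5232 -0.3861  0.06  ]
yellow 117 [ 73.3 175.4] [0.258  0.2911 0.06  ]
yellow 386 [215.9 342.8] [ 0.3285 -0.2274  0.06  ]
orange 3410 [422.2 166.6] [ 0.907  -0.0704  0.06  ]
orange 29 [270.2 203. ] [ 0.5606 -0.0059  0.06  ]
orange 291 [271.4 228.9] [ 0.5215 -0.0701  0.06  ]
orange 194 [199.  222.8] [0.418 0.013 0.06 ]
orange 178 [200.4 237.3] [ 0.4032 -0.0236  0.06  ]
```

View pics/mid.png

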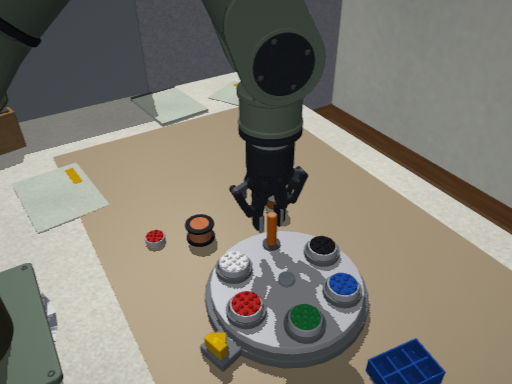

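The red tin is now next to the pointer at (246,303), still flat, and the spool at (200,230) is unmoved. Comparing each tin with its predecessor's spot, the disc is still about 2.5–3° short. I'll push on a little, then compare.

Call:
play_rows(
  increments=[
    {"delta_pos":[-0.06,0,0.009],"yaw":-0.19,"grip":30},
    {"delta_pos":[-0.06,0,0.009],"yaw":-0.19,"grip":30},
    {"delta_pos":[0,0,0],"yaw":0,"grip":30},
    {"delta_pos":[0,0,0],"yaw":0,"grip":30},
  ],
)

```text
time: 9.3
tcp_pos: [0.5018, -0.0797, 0.0792]
tool_rot: [-90.0, 0.0, -1.9]
ft_force: [0.5, 0.2, -0.8]
finger_gap: 0.0298
```

```bash
cat > chk.py <<'E'
from workcell import r
from h import *
import pickle
s=r.read_state();print(s['time'],s['tcp_pos'],s['ft_force'],s['finger_gap'])
f=r.grab_frame('side');tins(f);pickle.dump(f,open('now.pkl','wb'))
E
python3 chk.py|grep -v orange
```

```text
9.3 [ 0.50175965 -0.07973012  0.07923872] [ 0.5236171   0.17108685 -0.83036674] 0.029817038443028226
red 137 [154.4 235.9] [0.3355 0.0221 0.06  ]
red 499 [248.6 305.1] [ 0.3996 -0.1953  0.06  ]
green 602 [308.3 315.8] [ 0.4636 -0.2569  0.06  ]
blue 468 [343.3 281.1] [ 0.5502 -0.2322  0.06  ]
blue 2434 [405.1 365.8] [ 0.5232 -0.3861  0.06  ]
yellow 117 [ 73.3 175.4] [0.258  0.2911 0.06  ]
yellow 387 [215.9 342.8] [ 0.3285 -0.2274  0.06  ]
```

The tins now sit exactly on their predecessors' spots, with no force. I'll withdraw straight up and move clear.

Call:
play_rows(
  increments=[
    {"delta_pos":[0,0,0],"yaw":0,"grip":40},
    {"delta_pos":[0,0,0],"yaw":0,"grip":40},
    {"delta_pos":[0,-0.4,0],"yaw":0,"grip":40},
    {"delta_pos":[0,-0.7,0],"yaw":0,"grip":40},
    {"delta_pos":[0,-1,0],"yaw":0,"grip":40},
    {"delta_pos":[0,-1,0],"yaw":0,"grip":40},
    {"delta_pos":[0,-0.5,0.4],"yaw":0,"grip":40},
    {"delta_pos":[0,0,0.8],"yaw":0,"grip":40},
    {"delta_pos":[0,0,0.9],"yaw":0,"grip":40},
    {"delta_pos":[0,0,0.9],"yaw":0,"grip":40},
  ],
)

```text
time: 10.6
tcp_pos: [0.5059, 0.0413, 0.2233]
tool_rot: [-90.0, 0.0, -1.9]
ft_force: [1.0, 0.4, -0.8]
finger_gap: 0.0403
```

Call:
play_rows(
  increments=[
    {"delta_pos":[0,0,0.9],"yaw":0,"grip":40},
    {"delta_pos":[0,0,0.9],"yaw":0,"grip":40},
    {"delta_pos":[0,0,0.9],"yaw":0,"grip":40},
    {"delta_pos":[0,0,0.9],"yaw":0,"grip":40},
    {"delta_pos":[0,0,0.9],"yaw":0,"grip":40},
    {"delta_pos":[0,0,0.9],"yaw":0,"grip":40},
    {"delta_pos":[0,0,0.9],"yaw":0,"grip":40},
    {"delta_pos":[0,0,0.5],"yaw":0,"grip":40},
    {"delta_pos":[0,0,0],"yaw":0,"grip":40},
  ],
)

```text
time: 11.72
tcp_pos: [0.5144, 0.3132, 0.2228]
tool_rot: [-90.0, 0.0, -1.8]
ft_force: [-0.2, -0.2, -0.7]
finger_gap: 0.0403
```

```bash
python3 chk.py; python3 - <<'E'
from workcell import r
import pickle
from h import *
f=r.grab_frame('top');print('top');tins(f);g=pickle.load(open('now.pkl','rb'))
P=cloud(g)
for n,(u,v) in dict(red=(248,305),green=(308,315),blue=(343,281)).items():
    print(n,np.median(P[v-5:v+6,u-7:u+8,2]))
cv2.imwrite('pics/end.png',cv2.resize(np.hstack([f['img'],g['img']]),(800,300)))
E
```

```text
11.725 [0.51441352 0.31316982 0.22283408] [-0.20586171 -0.20356963 -0.65874171] 0.04034707178635976
red 140 [154.5 236. ] [0.3356 0.0218 0.06  ]
red 519 [248.2 305. ] [ 0.3992 -0.1949  0.06  ]
green 599 [308.4 315.8] [ 0.4637 -0.257   0.06  ]
blue 470 [343.3 281.1] [ 0.5502 -0.2322  0.06  ]
blue 2432 [405.2 365.8] [ 0.5234 -0.3862  0.06  ]
yellow 41 [243.3  86. ] [0.796  0.5026 0.06  ]
yellow 117 [ 73.3 175.4] [0.258  0.2911 0.06  ]
yellow 291 [216.8 340.6] [ 0.3311 -0.225   0.06  ]
orange 3224 [422.2 166.5] [ 0.9073 -0.0701  0.06  ]
orange 76 [275. 204.] [ 0.5667 -0.0133  0.06  ]
orange 293 [268.8 228.9] [ 0.5175 -0.0677  0.06  ]
orange 194 [199.  222.8] [0.418 0.013 0.06 ]
orange 172 [199.9 237.5] [ 0.4022 -0.0236  0.06  ]
top
red 389 [392.8 284.8] [ 0.3977 -0.1913  0.06  ]
red 225 [242.5 312.5] [0.3516 0.072  0.06  ]
green 486 [425.7 246.9] [ 0.4633 -0.2536  0.06  ]
blue 1358 [476.8 206.6] [ 0.5349 -0.3508  0.06  ]
blue 442 [408.4 199.2] [ 0.5493 -0.2289  0.06  ]
yellow 210 [401.7 319.7] [ 0.3389 -0.2029  0.06  ]
yellow 404 [ 74.7 358.6] [0.276  0.3603 0.06  ]
orange 1506 [67.8 10.4] [0.9367 0.4232 0.06  ]
orange 29 [408.3   5.8] [ 0.937  -0.2555  0.06  ]
orange 50 [501.2   8.3] [ 0.9289 -0.4371  0.06  ]
orange 26 [234.8   7. ] [0.9394 0.0884 0.06  ]
orange 42 [444.5   6.6] [ 0.9342 -0.3265  0.06  ]
orange 28 [185.4  11.3] [0.9313 0.1869 0.06  ]
orange 29 [169.3  16.2] [0.921  0.2187 0.06  ]
orange 32 [272.   17.8] [0.9147 0.0145 0.06  ]
orange 420 [504.6  58.7] [ 0.8218 -0.432   0.06  ]
orange 28 [261.9 186.3] [0.5751 0.0368 0.06  ]
orange 96 [327.5 222.8] [ 0.5072 -0.081   0.06  ]
orange 310 [261.  268.4] [0.4269 0.0393 0.06  ]
red 0.059628135027047446
green 0.05961402353945244
blue 0.06004692886674601
```

View pics/end.png

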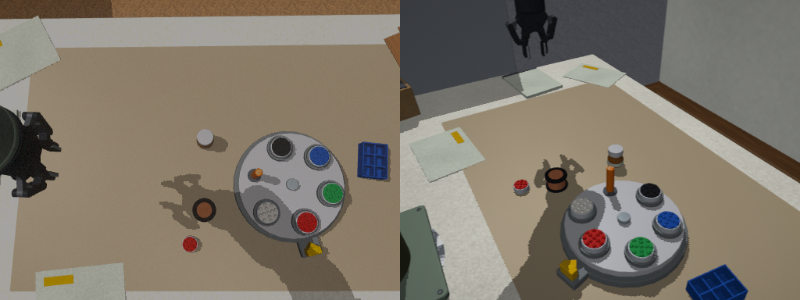

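Both views show the red tin at the pointer and flat, at the same depth as the other tins. The spool is at the same pixels as before, and the arm is well clear.

```bash
python3 -c "
from workcell import r
print(r.close_job())"
```

```text
the job is handed in; nothing more can be done
None
```

The carousel is one click further round, counterclockwise seen from above, and the red tin now sits at the yellow pointer. I did this by straddling the orange post with the fingers and swinging it 60°. I handed the job in at about 12 s.

**First stop:** The disc came to rest about 2.5–3° short, so I pushed it a little further.

**Red tin:** After I withdrew the arm, its measured centre was within about 2 mm of the green tin's starting spot in both views. The bead surface is at 59.6 mm, level with the other tins, so it is flat in its pocket.

**Post:** It is at (0.507, −0.081), where I expected it to end up.

**Bystanders:** The spool, box, jar and small red look-alike show no movement beyond measurement noise.

**Forces:** The highest force reading was about 12 N, against the 2–5 N stated to turn the disc. It read close to zero once the disc had settled and after I withdrew the arm. None of the final checks failed or disagreed.

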